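# Run the jukebox panel carriage home and lock it with its quarter-turn cam

### The job

Push the steel carriage along its chrome rail, with a fingertip against its upright panel, until it is fully home against the end stop. Then set a fingertip in the slot of the quarter-turn cam fastener beside the rail and turn it clockwise (seen from above) as far as it goes, so that its tongue locks the panel from behind. Only push: do not pinch the panel, lift the carriage off its rail or push on the tongue itself, and leave the other things on the bench where they stand.

Things in the scene. Friction and masses are not known exactly. Their poses are not given: they have to be found in the camera images.
- chassis: Fixed grey base plate, 12 mm thick, spanning x -150..150, y -190..80 mm in its own frame. Origin on the table under the rail's middle; x runs along the rail to the end stop, z up. The chrome rail (20 mm wide, top 34 mm above the table) lies at y = 0 from x = -140 to 122 mm. The plate's place varies, turned up to 0.4 rad.
- stop_face (a point): On the chassis: centre of the end stop's face that the carriage runs against, at (110, 0, 34) mm in the chassis frame, same axes. The stop is a dark block 70 mm wide, its top 60 mm above the table.
- carriage: Loose steel saddle carriage, about 0.5 kg, 100 (x) x 96 (y) mm, riding on the rail with 1.5 mm play each side; friction of a few N, stays where left. Origin on the rail's top (34 mm above the table) under its middle; x towards the stop. Home: origin at x = 60 mm in the chassis frame; it starts 70 to 110 mm short of that.
- carriage_nose (a point): Middle of the carriage's leading edge (x = +50 mm from its origin), which meets the end stop.
- panel_mid (a point): Middle of the rear face of the carriage's upright panel (x = -50 mm, 22 mm above the carriage origin, so 56 mm above the table). The panel is 96 mm wide, 8 mm thick, and stands from 16 mm to 78 mm above the table, bridging the rail. This is the face to push, towards +x of the carriage.
- panel_rear: Rear 4 mm layer of the upright panel, the face that is pushed; its frame is the carriage's.
- panel_front: Front 4 mm layer of the upright panel (its side towards the stop), 4 mm lower at the top; its frame is the carriage's. Touching both layers with the fingers at once counts as pinching.
- cam (a joint): Turn of the cam, rad, clockwise seen from above: 0 = open (starts 0 to 0.25), 1.571 = locked, at its stop. Friction 0.12 N m, stays where left. At 0 the slot lies along chassis y and the tongue points to chassis -x; at 1.571 the slot lies along chassis x and the tongue points to +y, 2.5 mm behind the home carriage's panel (a carriage not home blocks it).
- cam_axis (a point): On the cam's axis, at (1.5, -115, 38) mm in the chassis frame, level with the tops of the slot's walls. Turns with the cam: y along the slot, -x along the tongue. The cam is a disc of 104 mm diameter with a straight slot 38 mm wide, 18 mm deep (floor 20 mm above the table), right across it, open at both ends.
- slot_end (a point): In the slot's centre line, 36 mm from the cam's axis, level with the walls' tops (38 mm above the table), at the end that faces away from the rail when the cam is open and towards chassis -x when locked: a good place for the fingertip. Push sideways on the slot's wall, following the arc about the axis. Turns with the cam.
- tongue_tip (a point): Tip of the cam's brass tongue, 90 mm from the axis; the tongue is 12 mm wide, 22 to 34 mm above the table. Not to be pushed with the fingers.
- relay_can: Bystander: silver relay can, 35 mm diameter, 46 mm high, standing on the chassis plate near its corner beyond the cam. Origin at its underside.
- record_clamp: Bystander: black bakelite record clamp, disc of 72 mm diameter with a knob, 34 mm high. Origin at its underside.
- lens: Bystander: amber lens bar 120 x 36 x 24 mm, lying. Origin at its underside.
- coin_tray: Bystander: open copper tray 110 x 75 x 20 mm. Origin at its underside.
- driver: Bystander: screwdriver 160 mm long, lying.
- spool: Bystander: brass spool, 36 mm diameter, 28 mm high. Origin at its underside.

How it is judged:
On the way, in this order (a step that is already met when the one before it is completed fails the run):
1. the carriage is fully home against the end stop, the cam still open (x of carriage_nose in the frame of stop_face above -0.004 m and value of joint cam below 0.4 rad), for 0.2 s.
2. a fingertip pushes on a wall of the slot and turns the cam, the carriage staying home (x of carriage_nose in the frame of stop_face above -0.004 m and value of joint cam between 0.5 and 1.4 rad and (contact force between the fingers and cam_c1 above 0.5 N or contact force between the fingers and cam_c2 above 0.5 N)), for 0.05 s.
At the end, for the whole second after the job is handed in: The carriage is home (within 4 mm of the end stop), seated level on its rail and still, and the cam is turned to its locked stop (at least 1.48 of 1.571 rad) (x of carriage_nose in the frame of stop_face above -0.004 m and value of joint cam above 1.48 rad and z of carriage in the frame of chassis below 0.038 m and angle between carriage's own z axis and vertical below 0.06 rad and linear speed of carriage below 0.01 m/s); the robot touches nothing.
It fails at once if the carriage is lifted off its rail (more than 8 mm) or tipped (more than 0.15 rad) (z of carriage in the frame of chassis above 0.042 m or angle between carriage's own z axis and vertical above 0.15 rad).
It fails at once if the panel is pinched: both of its faces are pressed by the fingers at once (contact force between the fingers and panel_rear above 1 N and contact force between the fingers and panel_front above 1 N).
It fails at once if the tongue is pushed with the fingers (more than 2 N) (contact force between the fingers and cam_c3 above 2 N).
It fails at once if a bystander is moved more than 20 mm or lifted (distance of any of relay_can, record_clamp, lens, coin_tray, driver, spool from where it was at the start of the episode above 0.02 m).
It also fails if it takes over 54 s, if anything falls off the work surface, if the arm or the gripper's body presses on something with over 40 N, if the wrist force passes 120 N, or if a joint passes its speed limit or range.

### The arm

A 7-joint arm with a two-finger parallel gripper is mounted at the origin on the work surface. World frame = base frame: x ahead of the robot, y to its left, z up, the work surface at z = 0. Lengths are in m, angles in rad, forces in N, time in s.
With the tool pointing down it reaches from about 0.4 to 0.85 m from the base axis. Payload 6.9 kg.
Tool frame: the origin (TCP) lies where the fingers leave the gripper's body, on its centre line; the fingertips stand 73 mm ahead of it and the grasp point (between the pads) lies 54 mm ahead of it (grip_point_offset is the distance from the TCP to the grasp point, in m); z points along the fingers, y is the direction in which the jaws open and shut (so a half turn about z gives the same grasp; the last joint's range is limited). The gripper opens to 85 mm and grips with 20 to 120 N. Pads are 22 mm wide; open, the fingers measure 114 mm over their backs; the gripper's body (76 mm by 85 mm) begins 54 mm behind the grasp point. The pads swing forward as they close: fully open they stand 13 mm farther back than shut.
Start: joints at [1.365, 0.507, -0.238, 1.5, 0.126, 1.149, -0.155], TCP at [0.191, -0.595, 0.304] pointing down, gripper open.
Joint ranges: [-3.08, 3.08], [-0.24, 2.05], [-1.43, 1.35], [0, 2.5], [-1.52, 4.66], [0.17, 1.96], [-2.89, 2.89]. Speed limits (rad/s): [2.39, 2.39, 3.14, 3.14, 3.14, 3.14, 3.14].

### API

Orientations are given as a unit quaternion [x, y, z, w].
In Python, from rig import state, read_camera, camera_model, finish_job, look_for, mark_of, grip_point_offset gives the robot as it stands.
- The arm moves only by the tool move_arm, never from a script. Its argument "motion" is a list of rows, each an object with "delta_pos": the shift along the tool's x, y, z in mm, a list of three; "twist": the turn, a rotation vector about the tool's x, y, z in degrees, a list of three; "jaw": the finger opening in mm, from 0 to 85.4. In form: [{"delta_pos": [dx, dy, dz], "twist": [wx, wy, wz], "jaw": jaw}, ...]. A call has 1 to 8 rows; each row is the pose to reach, as a shift and turn from the pose commanded when the call began, along the tool's axes at that moment; what a row does not reach only later rows make up. A row lasts 1/12 s, in which the tool goes at most 41.7 mm and 7.16 degrees, less where a joint would pass 70% of its speed; a pose out of reach is approached as far as the arm can. A call with a gripper value outside its range is refused whole. The fingers move at their own pace and stop on an object; "grip_force" is the grip in N (left out, the last holds). Time passes only in rows, so rows that repeat a pose let the fingers close. It gives the time, the measured TCP pose, the force and the opening at its end, in the units of the state.
- state(): the state, without advancing time (a new reading comes with each control period).
- read_camera(name): name is "scene" or "top" or "wrist"; returns (picture, depth): 420x560x3 uint8, red, green, blue; 420x560 float32, m along the optical axis (not along the pixel's ray), 0 where there is no reading.
- camera_model(name): a dict with "fov_y" (degrees; the focal length in pixels is half the picture's height over the tangent of half this angle, whatever the lens; pixels are square), "cx", "cy" (the principal point, pixels), "rvec" (rotation vector, rad) and "tvec" (3), from world to camera coordinates, as OpenCV has them. Camera axes: x right, y down, z forward; pixel columns grow to the right and rows downward; lengths in m; the calibration is good to about 2 mm. A picture is of the moment at which its call begins: read the wrist's pose just before it. camera_model takes no time and is no camera call; for the wrist camera it gives the pose at the moment of the call.
- finish_job(): hands the job in, once; it reports no verdict.
Trained networks look in the newest picture that a camera, given by its name, has taken for a name from the list of things; names that differ only in an ending like _2 or _b are one class to them, and where a whole thing is asked for, a point or a joint stands for the part that bears it (a point fixed in the world has none). Each returns a list of dicts, best first, with "conf" (0 to 1); they miss things now and then, are a little off and sometimes report something else, mostly with a low value. They report only what shows in the picture. A call takes as long as a camera call.
- look_for(camera, target): "bbox" ([left, top, right, bottom] in pixels, round what is visible of it).
- mark_of(camera, target): "xy" ([column, row] in pixels: a listed point, or the origin of a listed thing).
The state is a dict: "time_s": time; "q": joint angles; "qd": joint speeds; "joint_torque": joint torques, N m; "eef_pos": TCP position; "ee_rot": TCP orientation; "wrist_force": force on the tool from outside, world axes, zero at the start; "moment": the same for the moment, N m; "finger_gap": opening from 0.0 (shut) to 1.0 (fully open).
Only numpy, scipy, OpenCV 4.12 (cv2) and the standard library are available. Lean on these libraries where they do the work, as an engineer would, in place of code of your own. Each camera call takes 0.05 s, during which the arm holds its last target. There are 200 camera calls.

## Working session

There is one attempt and no reset: what is moved stays moved. The work goes in short steps, Python scripts to look and compute and a tool call to move; the robot and the scene stay as the last step left them, time stands still between calls to the robot, and variables do not carry over. Pictures are saved under pics/ and viewed, on a budget of 10 in all, crops included, one or two more only if the job needs it, and the job is handed in when it is done.

Besides the shell and the picture viewer there is one more tool, called after "Call:" as name(argument=value, ...) on one line, values as JSON. move_arm: Moves the arm, as the interface text tells. Its arguments: {"type":"object","properties":{"motion":{"type":"array","items":{"type":"object","properties":{"delta_pos":{"type":"array","items":{"type":"number"}},"twist":{"type":"array","items":{"type":"number"}},"jaw":{"type":"number"}}}},"grip_force":{"type":"number"}},"required":["motion"]}

```bash
mkdir -p pics; cat > h.py <<'E'
import numpy as np, cv2
from scipy.spatial.transform import Rotation as R
from rig import *
def ray(cam,uv,z):
    m=camera_model(cam); f=210/np.tan(np.radians(m["fov_y"])/2)
    Rm=R.from_rotvec(np.ravel(m["rvec"])).as_matrix(); t=np.ravel(m["tvec"])
    d=Rm.T@np.array([(uv[0]-m["cx"])/f,(uv[1]-m["cy"])/f,1]); o=-Rm.T@t
    return o+d*(z-o[2])/d[2]
def proj(cam,p):
    m=camera_model(cam); f=210/np.tan(np.radians(m["fov_y"])/2)
    c=R.from_rotvec(np.ravel(m["rvec"])).apply(p)+np.ravel(m["tvec"])
    return c[:2]/c[2]*f+[m["cx"],m["cy"]]
def cloud(cam,depth):
    m=camera_model(cam); f=210/np.tan(np.radians(m["fov_y"])/2)
    v,u=np.mgrid[:420,:560]; c=np.stack([(u-m["cx"])/f*depth,(v-m["cy"])/f*depth,depth],-1)
    return (c-np.ravel(m["tvec"]))@R.from_rotvec(np.ravel(m["rvec"])).as_matrix()
E
python3 - <<'E'
from h import *
s=state(); print(s)
im={}
for c in("top","scene"):
    p,d=read_camera(c); im[c]=p; np.save(f"{c}.npy",d)
    print(c,camera_model(c))
    for n,z in dict(stop_face=.034,carriage_nose=.034,panel_mid=.056,cam_axis=.038,slot_end=.038,tongue_tip=.034,carriage=.034,chassis=0,relay_can=0,record_clamp=0,lens=0,coin_tray=0,driver=.01,spool=0).items():
        for r in mark_of(c,n)[:1]: print(n,np.round(r["conf"],2),np.round(r["xy"]),np.round(ray(c,r["xy"],z),4))
    cv2.imwrite(f"pics/{c}0.png",p[...,::-1])
E
```

```text
{'time_s': 0.0, 'q': array([ 1.36548689,  0.50833376, -0.23751614,  1.50111605,  0.12569046,
        1.1488913 , -0.15481362]), 'qd': array([-1.52468820e-03,  8.80842530e-04, -3.58917477e-05,  5.35682246e-04,
        9.42118475e-04, -1.10228376e-03, -6.75421110e-04]), 'joint_torque': array([-1.51109223e-03, -6.20582628e+01, -2.18760923e+00, -2.49649107e+01,
        1.24277867e-02,  1.17814983e-02, -8.28029783e-05]), 'eef_pos': array([ 0.1909585 , -0.59473094,  0.30303757]), 'ee_rot': array([ 9.87949338e-01,  1.54775097e-01, -1.49450469e-04, -8.67705520e-04]), 'wrist_force': array([-1.17890002,  0.76179211,  0.69888924]), 'moment': array([0.03419676, 0.02581518, 0.00466138]), 'finger_gap': 0.9994124823993545}
top {'fov_y': 48.79623190647541, 'cx': 279.31687548727683, 'cy': 206.07841092890794, 'rvec': array([ 2.14259546, -2.14626905,  0.15321193]), 'tvec': array([0.02377961, 0.56752539, 0.87038408])}
stop_face 0.65 [274. 147.] [0.6899 0.0338 0.034 ]
carriage_nose 0.82 [258. 188.] [0.605  0.0648 0.034 ]
panel_mid 0.84 [239. 236.] [0.5083 0.101  0.056 ]
cam_axis 0.65 [308. 218.] [ 0.5438
[... 719 characters left out ...]
p_face 0.63 [215. 247.] [0.6827 0.0324 0.034 ]
carriage_nose 0.67 [258. 246.] [0.6104 0.0732 0.034 ]
panel_mid 0.69 [312. 230.] [0.5085 0.1053 0.056 ]
cam_axis 0.56 [256. 194.] [ 0.5512 -0.0398  0.038 ]
slot_end 0.56 [256. 181.] [ 0.533  -0.0697  0.038 ]
tongue_tip 0.68 [301. 195.] [0.4699 0.0086 0.034 ]
carriage 0.7 [284. 236.] [0.554  0.0777 0.034 ]
chassis 0.58 [269. 254.] [0.5902 0.0801 0.    ]
relay_can 0.94 [212. 202.] [ 0.6286 -0.0938 -0.    ]
record_clamp 0.56 [330. 316.] [0.5606 0.2544 0.    ]
lens 0.72 [257. 313.] [0.6733 0.1803 0.    ]
coin_tray 0.81 [229. 162.] [ 0.5422 -0.18    0.    ]
driver 0.57 [284. 360.] [0.6794 0.2854 0.01  ]
spool 0.6 [290. 146.] [ 0.3945 -0.1527  0.    ]
```

View pics/top0.png

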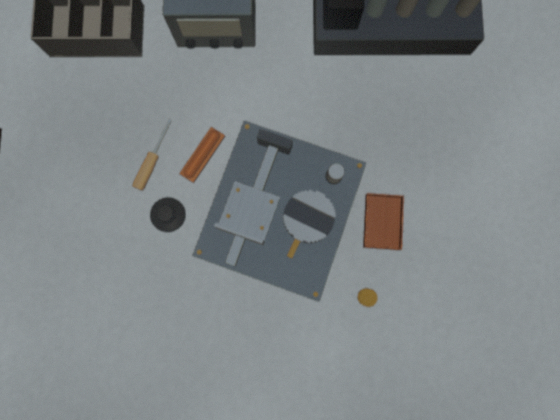

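View pics/scene0.png

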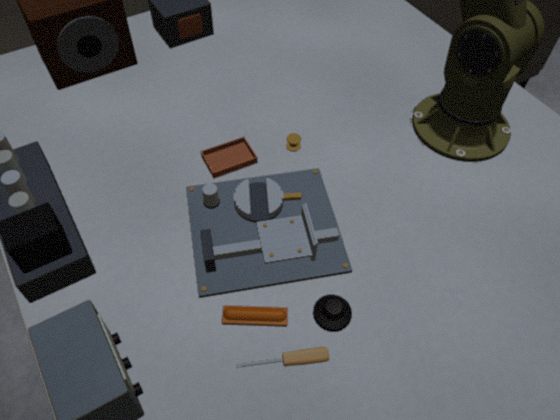

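```bash
python3 - <<'E'
from h import *
d=np.load("top.npy"); P=cloud("top",d)
def fit(Q):
    r=cv2.minAreaRect((Q[:,:2]*1000).astype(np.float32)); return r
z=P[...,2]
def near(c,r): return np.hypot(P[...,0]-c[0],P[...,1]-c[1])<r
for lo,hi,c,r,n in[(.055,.066,(.69,.034),.07,"stop"),(.068,.085,(.51,.1),.07,"panel"),(.034,.042,(.545,-.036),.06,"camdisc"),(.04,.05,(.629,-.085),.04,"can"),(.006,.018,(.57,0),.25,"plate")]:
    m=(z>lo)&(z<hi)&near(c,r)&(d>0); Q=P[m]; print(n,len(Q),np.round(np.median(Q,0),4),fit(Q))
E
```

```text
stop 367 [0.6978 0.033  0.0613] ((698.0729370117188, 32.213130950927734), (69.78858184814453, 20.703506469726562), 70.0488510131836)
panel 228 [0.5114 0.0987 0.0771] ((511.8115539550781, 99.37336730957031), (95.87599182128906, 8.15146541595459), 70.22745513916016)
camdisc 1123 [ 0.5441 -0.0352  0.0393] ((543.5188598632812, -33.50439453125), (91.04594421386719, 114.68756866455078), 64.76383209228516)
can 18 [ 0.6201 -0.0841  0.0462] ((621.7921142578125, -87.10606384277344), (27.663442611694336, 8.18508243560791), 85.44098663330078)
plate 14332 [0.5655 0.0153 0.0133] ((582.9775390625, -8.33978271484375), (468.3048400878906, 446.5992126464844), 45.21969985961914)
```

The pictures agree with the networks. The chassis is turned about -19.9°, with the cam disc at top (310,216), its slot across it and the tongue at (294,247). The panel is at (240,235), with clear bench behind it. Only the network's coin_tray mark in the top view is wrong, as the tray is at (383,221).

```bash
cat >> h.py <<'E'
YAW=np.radians(-19.9); EX=np.array([np.cos(YAW),np.sin(YAW)]); EY=np.array([-EX[1],EX[0]])
ORG=np.array([.6881,.0359])-.11*EX
def ch(x,y): return ORG+(x*EX+y*EY)/1000
def tochassis(p): v=np.array(p[:2])-ORG; return np.round([v@EX*1e3,v@EY*1e3],1)
def tgt(xy,z,yaw):   # delta mm / twist deg from the present pose for TCP at xy,z, tool x at yaw (deg), pointing down
    s=state(); r=R.from_quat(s["ee_rot"]); w=np.radians(yaw)
    g=R.from_rotvec([0,0,w])*R.from_rotvec([np.pi,0,0])
    return np.round(r.inv().apply(np.r_[xy,z]-s["eef_pos"])*1e3,1), np.round(np.degrees((r.inv()*g).as_rotvec()),2)
E
python3 - <<'E'
from h import *
print(ch(0,0),ch(1.5,-115),ch(-75,0))
print(tgt([.46,-.33],.3,-19.9)); print(tgt([.46,-.1],.28,-19.9)); print(tgt(ch(-130,0),.2,-19.9))
print(tochassis([.508,.1008]))
E
```

```text
[0.58466831 0.07334175] [ 0.54693509 -0.03530195] [0.5141467  0.09887022]
(array([ 337.1, -170.1,    3.9]), array([-0.  , -0.  , 37.71]))
(array([ 407.4, -389.1,   23.9]), array([-0.  , -0.  , 37.71]))
(array([ 476.3, -595.5,  103.9]), array([-0.  , -0.  , 37.71]))
[-81.4  -0.3]
```

Call:
move_arm(motion=[{"delta_pos": [40,-15,0],"twist": [0,0,5],"jaw": 0},{"delta_pos": [75,-33,0],"twist": [0,0,10],"jaw": 0},{"delta_pos": [110,-50,0],"twist": [0,0,15],"jaw": 0},{"delta_pos": [147,-68,0],"twist": [0,0,20],"jaw": 0},{"delta_pos": [185,-85,0],"twist": [0,0,25],"jaw": 0},{"delta_pos": [220,-105,0],"twist": [0,0,30],"jaw": 0},{"delta_pos": [255,-125,0],"twist": [0,0,35],"jaw": 0},{"delta_pos": [290,-145,0],"twist": [0,0,37.7],"jaw": 0}])

```text
time_s: 2.17
eef_pos: [0.424, -0.3667, 0.3041]
ee_rot: [0.985, -0.175, 0.0, 0.0]
wrist_force: [0.2, 0.0, 0.3]
finger_gap: 0.005
```

```bash
python3 - <<'E'
from h import *
print(state()); print(tgt([.46,-.1],.28,-19.9)); print(tgt(ch(-130,0),.2,-19.9))
E
```

```text
{'time_s': 2.1667, 'q': array([ 0.75793975,  0.40272722, -0.13049174,  1.67435649,  0.0582603 ,
        1.067765  , -1.31319129]), 'qd': array([-8.81163801e-01,  3.07129688e-04,  2.73601761e-02, -2.00731464e-03,
       -6.78085888e-03, -8.27400238e-03, -1.34848591e+00]), 'joint_torque': array([  5.61190322, -55.84644198,  -0.63159931, -23.25763643,
        -0.06883536,   0.20148478,   1.72614824]), 'eef_pos': array([ 0.4240344 , -0.36670201,  0.30410313]), 'ee_rot': array([ 9.84543607e-01, -1.75139417e-01,  2.33848696e-04,  1.25316689e-04]), 'wrist_force': array([0.20476157, 0.00361299, 0.34473369]), 'moment': array([-0.02853981, -0.06726574,  0.00787628]), 'finger_gap': 0.00539368589293155}
(array([ -58.2, -262.7,   24. ]), array([ 0.01, -0.03, -0.27]))
(array([-131. , -467.8,  104. ]), array([ 0.01, -0.03, -0.27]))
```

Call:
move_arm(motion=[{"delta_pos": [-10,-35,0],"twist": [0,0,0],"jaw": 0},{"delta_pos": [-18,-72,0],"twist": [0,0,0],"jaw": 0},{"delta_pos": [-26,-110,0],"twist": [0,0,0],"jaw": 0},{"delta_pos": [-34,-148,0],"twist": [0,0,0],"jaw": 0},{"delta_pos": [-42,-186,0],"twist": [0,0,0],"jaw": 0},{"delta_pos": [-50,-224,0],"twist": [0,0,0],"jaw": 0},{"delta_pos": [-58,-262,0],"twist": [0,0,0],"jaw": 0},{"delta_pos": [-68,-290,10],"twist": [0,0,0],"jaw": 0}])

```text
time_s: 2.83
eef_pos: [0.459, -0.0692, 0.2955]
ee_rot: [0.985, -0.172, 0.002, -0.001]
wrist_force: [0.8, 0.6, 0.0]
finger_gap: 0.001
```

```bash
python3 - <<'E'
from h import *
print(state()["eef_pos"],state()["q"]);  print(tgt(ch(-125,0),.18,-19.9)); print(tgt(ch(-125,0),.115,-19.9))
E
```

```text
[ 0.45901812 -0.06917267  0.29552013] [ 0.28573563  0.26748252 -0.24308928  1.91957727  0.07699073  0.959031
 -1.9087263 ]
(array([ -55.4, -176.7,  115.6]), array([-0.11, -0.23,  0.14]))
(array([ -55.7, -176.6,  180.6]), array([-0.11, -0.23,  0.14]))
```

Call:
move_arm(motion=[{"delta_pos": [-11,-35,10],"twist": [0,0,0],"jaw": 0},{"delta_pos": [-22,-70,25],"twist": [0,0,0],"jaw": 0},{"delta_pos": [-33,-105,45],"twist": [0,0,0],"jaw": 0},{"delta_pos": [-44,-140,65],"twist": [0,0,0],"jaw": 0},{"delta_pos": [-55,-177,85],"twist": [0,0,0],"jaw": 0},{"delta_pos": [-55,-177,120],"twist": [0,0,0],"jaw": 0},{"delta_pos": [-55,-177,150],"twist": [0,0,0],"jaw": 0},{"delta_pos": [-55,-177,174],"twist": [0,0,0],"jaw": 0}])

```text
time_s: 3.5
eef_pos: [0.4656, 0.1137, 0.1181]
ee_rot: [0.985, -0.172, -0.0, -0.0]
wrist_force: [-0.6, -0.5, 0.3]
finger_gap: -0.002
```

```bash
python3 - <<'E'
from h import *
s=state();print(s["eef_pos"],s["q"],s["wrist_force"],tochassis(s["eef_pos"]));  print(tgt(ch(-1,0),.118,-19.9))
p,d=read_camera("scene"); cv2.imwrite("pics/s1.png",cv2.resize(p[120:320,180:420,::-1],None,fx=3,fy=3))
E
```

```text
[0.4656096  0.11371723 0.11812597] [-0.13581658  0.54327577 -0.22504393  2.10284267  0.23365599  0.51907318
 -2.44890723] [-0.56262917 -0.46574034  0.33523605] [-125.7   -2.6]
(array([124.7,  -2.3,   0. ]), array([-0.  ,  0.04,  0.14]))
```

View pics/s1.png

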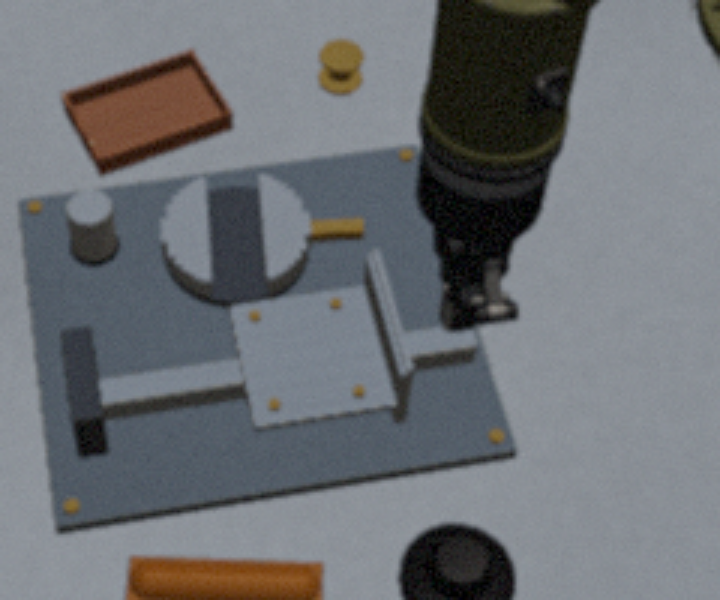

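The crop shows the shut fingers (480,310) standing over the rail just behind the panel (390,320). Ready to push.

Call:
move_arm(motion=[{"delta_pos": [12,-2,0],"twist": [0,0,0],"jaw": 0},{"delta_pos": [22,-2.3,0],"twist": [0,0,0],"jaw": 0},{"delta_pos": [29,-2.3,0],"twist": [0,0,0],"jaw": 0},{"delta_pos": [36,-2.3,0],"twist": [0,0,0],"jaw": 0},{"delta_pos": [43,-2.3,0],"twist": [0,0,0],"jaw": 0},{"delta_pos": [50,-2.3,0],"twist": [0,0,0],"jaw": 0},{"delta_pos": [57,-2.3,0],"twist": [0,0,0],"jaw": 0},{"delta_pos": [64,-2.3,0],"twist": [0,0,0],"jaw": 0}])

```text
time_s: 4.22
eef_pos: [0.5263, 0.0932, 0.1208]
ee_rot: [0.985, -0.173, -0.001, -0.0]
wrist_force: [-5.8, 2.3, 4.7]
finger_gap: -0.0
```

```bash
python3 - <<'E'
from h import *
s=state();print(s["wrist_force"],tochassis(s["eef_pos"]));  print(tgt(ch(-1,0),.118,-19.9))
p,d=read_camera("top"); 
for n,z in(("carriage_nose",.034),("panel_mid",.056)):
  for r in mark_of("top",n)[:1]: print(n,r["conf"],tochassis(ray("top",r["xy"],z)))
E
```

```text
[-5.84563708  2.32182209  4.72991796] [-61.7  -1.2]
(array([60.7, -1.2,  2.6]), array([0.02, 0.1 , 0.02]))
panel_mid 0.67 [  39.3 -252.6]
```

Call:
move_arm(motion=[{"delta_pos": [7,-1,0],"twist": [0,0,0],"jaw": 0},{"delta_pos": [14,-1,0],"twist": [0,0,0],"jaw": 0},{"delta_pos": [21,-1,0],"twist": [0,0,0],"jaw": 0},{"delta_pos": [28,-1,0],"twist": [0,0,0],"jaw": 0},{"delta_pos": [35,-1,0],"twist": [0,0,0],"jaw": 0},{"delta_pos": [42,-1,0],"twist": [0,0,0],"jaw": 0},{"delta_pos": [48,-1,0],"twist": [0,0,0],"jaw": 0},{"delta_pos": [52,-1,0],"twist": [0,0,0],"jaw": 0}])

```text
time_s: 5.03
eef_pos: [0.5755, 0.0767, 0.1203]
ee_rot: [0.985, -0.173, -0.001, 0.0]
wrist_force: [-6.8, 2.8, 5.0]
finger_gap: 0.002
```

```bash
python3 - <<'E'
from h import *
s=state();print(s["wrist_force"],tochassis(s["eef_pos"]),s["eef_pos"]); print(tgt(ch(-1,0),.118,-19.9))
p,d=read_camera("top"); P=cloud("top",d);z=P[...,2]
for n in "carriage_nose","panel_mid","carriage": print(n,[(r["conf"],tochassis(ray("top",r["xy"],.056 if n=="panel_mid" else .034))) for r in mark_of("top",n)[:1]])
E
```

```text
[-6.81564117  2.79929736  5.03269229] [-9.8  0. ] [0.57548607 0.07666912 0.12028927]
(array([8.8, 0. , 2.3]), array([0.02, 0.12, 0.03]))
carriage_nose [(0.66, array([104.8,   4.5]))]
panel_mid []
carriage []
```

Close to home. I'll push gently until the force rises.

Call:
move_arm(motion=[{"delta_pos": [3,0,0],"twist": [0,0,0],"jaw": 0},{"delta_pos": [5,0,0],"twist": [0,0,0],"jaw": 0},{"delta_pos": [7,0,0],"twist": [0,0,0],"jaw": 0},{"delta_pos": [8,0,0],"twist": [0,0,0],"jaw": 0}])

```text
time_s: 5.57
eef_pos: [0.5828, 0.0742, 0.1201]
ee_rot: [0.985, -0.172, -0.001, 0.0]
wrist_force: [-6.6, 2.5, 6.2]
finger_gap: 0.002
```

Call:
move_arm(motion=[{"delta_pos": [1.5,0,0],"twist": [0,0,0],"jaw": 0},{"delta_pos": [3,0,0],"twist": [0,0,0],"jaw": 0},{"delta_pos": [3,0,0],"twist": [0,0,0],"jaw": 0}])

```text
time_s: 5.82
eef_pos: [0.585, 0.0734, 0.12]
ee_rot: [0.985, -0.172, -0.002, 0.0]
wrist_force: [-7.4, 3.1, 6.5]
finger_gap: 0.002
```

Call:
move_arm(motion=[{"delta_pos": [1.5,0,0],"twist": [0,0,0],"jaw": 0},{"delta_pos": [3,0,0],"twist": [0,0,0],"jaw": 0},{"delta_pos": [4,0,0],"twist": [0,0,0],"jaw": 0},{"delta_pos": [4,0,0],"twist": [0,0,0],"jaw": 0}])

```text
time_s: 6.15
eef_pos: [0.5854, 0.0733, 0.1198]
ee_rot: [0.985, -0.171, -0.005, 0.0]
wrist_force: [-18.7, 6.1, 15.4]
finger_gap: -0.006
```

Force rose to 20 N with no further travel, so the carriage is against the stop. Back off and rise.

Call:
move_arm(motion=[{"delta_pos": [4,0,0],"twist": [0,0,0],"jaw": 0},{"delta_pos": [4,0,0],"twist": [0,0,0],"jaw": 0},{"delta_pos": [-4,0,0],"twist": [0,0,0],"jaw": 0},{"delta_pos": [-20,0,0],"twist": [0,0,0],"jaw": 0},{"delta_pos": [-40,0,0],"twist": [0,0,0],"jaw": 0},{"delta_pos": [-60,0,-30],"twist": [0,0,0],"jaw": 0},{"delta_pos": [-80,0,-70],"twist": [0,0,0],"jaw": 0},{"delta_pos": [-90,0,-100],"twist": [0,0,0],"jaw": 0}])

```text
time_s: 6.82
eef_pos: [0.5041, 0.1024, 0.221]
ee_rot: [0.985, -0.172, -0.0, 0.0]
wrist_force: [1.4, 0.1, 0.7]
finger_gap: -0.001
```

```bash
python3 - <<'E'
from h import *
s=state();print(s["wrist_force"],tochassis(s["eef_pos"]),s["eef_pos"],s["q"])
p,d=read_camera("scene"); cv2.imwrite("pics/s2.png",cv2.resize(p[120:320,180:420,::-1],None,fx=3,fy=3))
print([tochassis(ray("scene",r["xy"],.034)) for r in mark_of("scene","carriage_nose")[:1]])
p,d=read_camera("top"); P=cloud("top",d)
for n,z in(("carriage_nose",.034),("stop_face",.034),("cam_axis",.038),("slot_end",.038),("tongue_tip",.034)): print(n,[(r["conf"],tochassis(ray("top",r["xy"],z))) for r in mark_of("top",n)[:1]])
# slot walls from depth: disc top points in chassis frame
v=(P[...,:2]-ORG); X=v@EX*1e3; Y=v@EY*1e3
m=(np.hypot(X-1.5,Y+115)<60)&(P[...,2]>.034)&(P[...,2]<.043)&(d>0)
Q=np.c_[X[m],Y[m]]; print(len(Q),cv2.minEnclosingCircle(Q.astype(np.float32)))
E
```

```text
[1.38839762 0.05228001 0.74487951] [-85.6  -0.1] [0.50413169 0.10240156 0.22103201] [-0.04451238  0.43258951 -0.29099375  1.90524502  0.1638457   0.82764369
 -2.33846141]
[array([108.1,   3.1])]
carriage_nose [(0.84, array([111.9,   4.3]))]
stop_face [(0.67, array([113.2,   2. ]))]
cam_axis [(0.91, array([   0.6, -115.7]))]
slot_end [(0.97, array([   1.6, -151.9]))]
tongue_tip [(0.87, array([ -85.7, -103.5]))]
1162 ((-1.521627426147461, -115.07079315185547), 56.48447036743164)
```

View pics/s2.png

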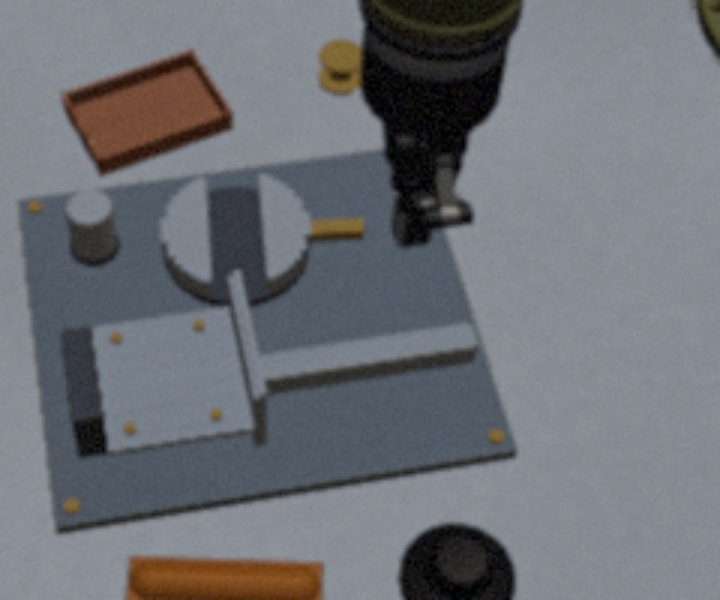

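The carriage is flush against the stop (crop 95,380), the cam is still open and its tongue is at (337,228). The networks put the cam at about 0.14 rad. Next I go over the slot end, turning the tool half a turn to leave joint 7 enough range.

Call:
move_arm(motion=[{"delta_pos": [10,20,0],"twist": [0,0,-7],"jaw": 0},{"delta_pos": [20,40,0],"twist": [0,0,-14],"jaw": 0},{"delta_pos": [30,60,0],"twist": [0,0,-21],"jaw": 0},{"delta_pos": [40,80,0],"twist": [0,0,-28],"jaw": 0},{"delta_pos": [50,100,0],"twist": [0,0,-35],"jaw": 0},{"delta_pos": [60,120,0],"twist": [0,0,-42],"jaw": 0},{"delta_pos": [70,140,0],"twist": [0,0,-49],"jaw": 0},{"delta_pos": [82,151,0],"twist": [0,0,-56],"jaw": 0}])

```text
time_s: 7.88
eef_pos: [0.5307, -0.0711, 0.2185]
ee_rot: [0.95, 0.312, -0.002, -0.0]
wrist_force: [-0.4, -0.9, 0.6]
finger_gap: 0.005
```

Call:
move_arm(motion=[{"delta_pos": [0,0,0],"twist": [0,0,-7],"jaw": 0},{"delta_pos": [0,0,0],"twist": [0,0,-14],"jaw": 0},{"delta_pos": [0,0,0],"twist": [0,0,-21],"jaw": 0},{"delta_pos": [0,0,0],"twist": [0,0,-28],"jaw": 0},{"delta_pos": [0,0,0],"twist": [0,0,-35],"jaw": 0},{"delta_pos": [0,0,0],"twist": [0,0,-42],"jaw": 0},{"delta_pos": [0,0,0],"twist": [0,0,-49],"jaw": 0},{"delta_pos": [0,0,0],"twist": [0,0,-56],"jaw": 0}])

```text
time_s: 8.55
eef_pos: [0.5314, -0.0685, 0.2187]
ee_rot: [0.692, 0.722, -0.0, -0.001]
wrist_force: [0.4, -0.6, -0.2]
finger_gap: -0.004
```

Call:
move_arm(motion=[{"delta_pos": [0,0,0],"twist": [0,0,-7],"jaw": 0},{"delta_pos": [0,0,0],"twist": [0,0,-14],"jaw": 0},{"delta_pos": [0,0,0],"twist": [0,0,-21],"jaw": 0},{"delta_pos": [0,0,0],"twist": [0,0,-28],"jaw": 0},{"delta_pos": [0,0,0],"twist": [0,0,-35],"jaw": 0},{"delta_pos": [0,0,0],"twist": [0,0,-42],"jaw": 0},{"delta_pos": [0,0,0],"twist": [0,0,-49],"jaw": 0},{"delta_pos": [0,0,0],"twist": [0,0,-56],"jaw": 0}])

```text
time_s: 9.22
eef_pos: [0.5314, -0.0685, 0.2187]
ee_rot: [0.272, 0.962, 0.0, -0.001]
wrist_force: [-0.5, 0.4, -0.3]
finger_gap: -0.001
```

```bash
python3 - <<'E'
from h import *
s=state();print(s["time_s"],tochassis(s["eef_pos"]),s["eef_pos"],s["q"])
c=.137
print(tgt(ch(1.5-36*np.sin(c),-115-36*np.cos(c)),.097,160.1-7.9))
E
```

```text
9.2167 [  -1.8 -151.5] [ 0.53144466 -0.0685039   0.21871355] [ 0.750075    0.65734927 -1.09338323  1.84852415  0.66832951  1.06271574
  0.41003325]
(array([  1.5,   0.5, 121.7]), array([ 0.01, -0.11, -3.79]))
```

Call:
move_arm(motion=[{"delta_pos": [1.5,0.5,20],"twist": [0,0,-3.8],"jaw": 0},{"delta_pos": [1.5,0.5,45],"twist": [0,0,-3.8],"jaw": 0},{"delta_pos": [1.5,0.5,70],"twist": [0,0,-3.8],"jaw": 0},{"delta_pos": [1.5,0.5,88],"twist": [0,0,-3.8],"jaw": 0},{"delta_pos": [1.5,0.5,98],"twist": [0,0,-3.8],"jaw": 0},{"delta_pos": [1.5,0.5,107],"twist": [0,0,-3.8],"jaw": 0},{"delta_pos": [1.5,0.5,114],"twist": [0,0,-3.8],"jaw": 0},{"delta_pos": [1.5,0.5,120],"twist": [0,0,-3.8],"jaw": 0}])

```text
time_s: 9.88
eef_pos: [0.5308, -0.0668, 0.0995]
ee_rot: [0.243, 0.97, 0.0, 0.0]
wrist_force: [-0.4, 0.2, -0.0]
finger_gap: 0.001
```

```bash
cat >> h.py <<'E'
def arc(c0,c1,n,lead=8,z=.097,rad=36):   # tip centre on the arc; lead mm ahead tangentially of slot centre line
    for c in np.linspace(c0,c1,n+1)[1:]:
        x=1.5-rad*np.sin(c)-lead*np.cos(c); y=-115-rad*np.cos(c)+lead*np.sin(c)
        a,b=tgt(ch(x,y),z,160.1-np.degrees(c)); print(np.round(c,2),a,b)
E
python3 - <<'E'
from h import *
s=state();print(s["wrist_force"],tochassis(s["eef_pos"]),s["eef_pos"],s["q"]); arc(.137,.8,8)
p,d=read_camera("scene"); cv2.imwrite("pics/s3.png",cv2.resize(p[120:320,180:420,::-1],None,fx=3,fy=3))
E
```

```text
[-0.43414919  0.20923549 -0.02845446] [  -3.  -150.1] [ 0.53079553 -0.06676486  0.09947137] [ 0.65851862  0.80257825 -0.95804051  1.96881238  0.88604613  0.8619877
  0.28648056]
0.22 [11.3  0.1  2.5] [ 0.03 -0.    4.4 ]
0.3 [14.2  1.1  2.5] [ 0.03 -0.    9.14]
0.39 [17.   2.3  2.5] [ 0.03 -0.   13.89]
0.47 [19.7  3.8  2.5] [ 0.03 -0.   18.64]
0.55 [22.2  5.5  2.5] [ 0.03 -0.   23.39]
0.63 [24.6  7.4  2.5] [ 3.000e-02 -1.000e-02  2.814e+01]
0.72 [26.8  9.5  2.5] [ 3.000e-02 -1.000e-02  3.289e+01]
0.8 [28.9 11.7  2.5] [ 3.000e-02 -1.000e-02  3.763e+01]
```

View pics/s3.png

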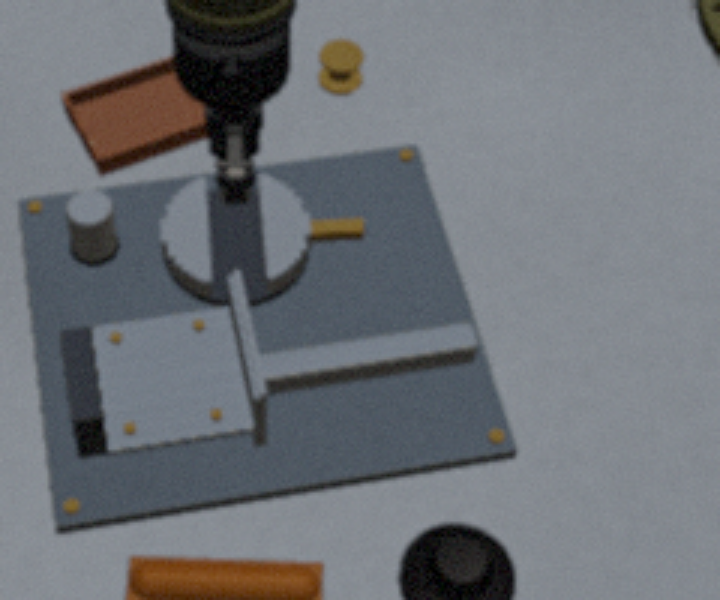

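The fingertips (crop 237,190) sit in the outer end of the slot, with no contact force. Now I sweep along the arc.

Call:
move_arm(motion=[{"delta_pos": [6,0,1],"twist": [0,0,2],"jaw": 0},{"delta_pos": [11,0,1],"twist": [0,0,4.5],"jaw": 0},{"delta_pos": [14,1,1],"twist": [0,0,9],"jaw": 0},{"delta_pos": [17,2.3,1],"twist": [0,0,14],"jaw": 0},{"delta_pos": [19.7,3.8,1],"twist": [0,0,18.6],"jaw": 0},{"delta_pos": [22.2,5.5,1],"twist": [0,0,23.4],"jaw": 0},{"delta_pos": [24.6,7.4,1],"twist": [0,0,28],"jaw": 0},{"delta_pos": [26.8,9.5,1],"twist": [0,0,33],"jaw": 0}])

```text
time_s: 10.6
eef_pos: [0.5126, -0.0467, 0.0997]
ee_rot: [0.51, 0.86, 0.0, 0.002]
wrist_force: [1.5, -3.4, -1.1]
finger_gap: 0.004
```

```bash
python3 - <<'E'
from h import *
s=state();print(s["wrist_force"],tochassis(s["eef_pos"]),s["eef_pos"],s["q"]); arc(.72,1.3,8)
for n in("top","scene"):
  p,d=read_camera(n); print([(r["conf"],tochassis(ray(n,r["xy"],.034))) for r in mark_of(n,"tongue_tip")[:1]])
E
```

```text
[ 1.54608997 -3.36049956 -1.12158924] [ -27.  -137.4] [ 0.51255885 -0.04668009  0.0996828 ] [ 0.55431854  0.72233048 -0.80883738  2.02475424  0.7940642   0.73774761
 -0.25637532]
0.79 [4.  0.3 2.7] [0.11 0.14 3.93]
0.86 [6.5 1.1 2.7] [0.12 0.13 8.08]
0.94 [9.  2.1 2.7] [ 0.12  0.13 12.24]
1.01 [11.4  3.3  2.7] [ 0.13  0.13 16.39]
1.08 [13.7  4.7  2.7] [ 0.13  0.12 20.54]
1.16 [15.8  6.3  2.7] [ 0.14  0.12 24.7 ]
1.23 [17.9  8.   2.7] [ 0.14  0.11 28.85]
1.3 [19.8  9.8  2.7] [ 0.14  0.11 33.01]
[(0.66, array([-66.1, -57.6]))]
[(0.91, array([-65.1, -59.8]))]
```

Cam at about 0.70 rad with a 3.7 N push. Continuing.

Call:
move_arm(motion=[{"delta_pos": [4,0.3,1.5],"twist": [0,0,4],"jaw": 0},{"delta_pos": [6.5,1,1.5],"twist": [0,0,8],"jaw": 0},{"delta_pos": [9,2,1.5],"twist": [0,0,12],"jaw": 0},{"delta_pos": [11.4,3.3,1.5],"twist": [0,0,16.4],"jaw": 0},{"delta_pos": [13.7,4.7,1.5],"twist": [0,0,20.5],"jaw": 0},{"delta_pos": [15.8,6.3,1.5],"twist": [0,0,24.7],"jaw": 0},{"delta_pos": [17.9,8,1.5],"twist": [0,0,28.8],"jaw": 0},{"delta_pos": [19.8,9.8,1.5],"twist": [0,0,33],"jaw": 0}])

```text
time_s: 11.47
eef_pos: [0.5108, -0.0248, 0.0977]
ee_rot: [0.733, 0.681, -0.0, 0.001]
wrist_force: [2.4, -4.1, 1.5]
finger_gap: -0.002
```

```bash
python3 - <<'E'
from h import *
s=state();print(s["wrist_force"],tochassis(s["eef_pos"]),s["eef_pos"],s["q"]); arc(1.3,1.66,6)
for n in("top","scene"):
  p,d=read_camera(n); print([(r["conf"],tochassis(ray(n,r["xy"],.034))) for r in mark_of(n,"tongue_tip")[:1]])
E
```

```text
[ 2.41839977 -4.10638834  1.48751062] [ -36.  -117.5] [ 0.51081915 -0.02484966  0.09772015] [ 0.41980837  0.67552781 -0.64791282  2.0340843   0.67346351  0.65250133
 -0.75190792]
1.36 [2.5 1.4 0.7] [0.04 0.07 3.62]
1.42 [4.6 2.  0.7] [0.05 0.07 7.06]
1.48 [6.6 2.8 0.7] [ 0.05  0.07 10.5 ]
1.54 [8.7 3.8 0.7] [ 0.05  0.07 13.93]
1.6 [10.6  4.8  0.7] [ 0.05  0.07 17.37]
1.66 [12.5  6.   0.7] [ 0.06  0.07 20.81]
[(0.42, array([-25.6, -26.7]))]
[(0.65, array([-25.3, -26.6]))]
```

Call:
move_arm(motion=[{"delta_pos": [2.5,1.2,0],"twist": [0,0,3.6],"jaw": 0},{"delta_pos": [4.6,2,0],"twist": [0,0,7],"jaw": 0},{"delta_pos": [6.6,2.8,0],"twist": [0,0,10.5],"jaw": 0},{"delta_pos": [8.7,3.8,0],"twist": [0,0,14],"jaw": 0},{"delta_pos": [10.6,4.8,0],"twist": [0,0,16],"jaw": 0},{"delta_pos": [11.5,5.2,0],"twist": [0,0,16],"jaw": 0},{"delta_pos": [12.5,5.5,0],"twist": [0,0,16],"jaw": 0}])

```text
time_s: 12.25
eef_pos: [0.5149, -0.0141, 0.0971]
ee_rot: [0.819, 0.573, -0.003, 0.0]
wrist_force: [-3.8, -10.8, 8.0]
finger_gap: -0.0
```

```bash
python3 - <<'E'
from h import *
s=state();print(s["wrist_force"],tochassis(s["eef_pos"]),s["eef_pos"]); arc(1.66,1.9,4)
for n in("top","scene"):
  p,d=read_camera(n); print([(r["conf"],tochassis(ray(n,r["xy"],.034))) for r in mark_of(n,"tongue_tip")[:1]])
E
```

```text
[ -3.83914544 -10.83562554   7.9776686 ] [ -35.9 -106. ] [ 0.51486924 -0.01409029  0.09706022]
1.72 [4.2 3.  0. ] [-0.14  0.31  8.44]
1.78 [6.3 3.8 0. ] [-0.13  0.32 11.87]
1.84 [8.3 4.8 0. ] [-0.12  0.32 15.31]
1.9 [10.2  5.9 -0. ] [-0.11  0.33 18.75]
[(0.2, array([ 54.5, 130.3]))]
[(0.92, array([  1.3, -23.9]))]
```

The force has risen to 11 N and the tongue is at +y, so it looks like the stop. One more small push to confirm.

Call:
move_arm(motion=[{"delta_pos": [2,0,0],"twist": [0,0,0],"jaw": 0},{"delta_pos": [4,0,0],"twist": [0,0,0],"jaw": 0},{"delta_pos": [4,0,0],"twist": [0,0,0],"jaw": 0}])

```text
time_s: 12.7
eef_pos: [0.5151, -0.0137, 0.097]
ee_rot: [0.82, 0.572, -0.006, 0.002]
wrist_force: [-6.6, -17.1, 12.5]
finger_gap: 0.001
```

It's at the stop: 0.4 mm of motion, 18 N. Back to mid-slot and rise.

Call:
move_arm(motion=[{"delta_pos": [-6,0,0],"twist": [0,0,0],"jaw": 0},{"delta_pos": [-11,0,0],"twist": [0,0,0],"jaw": 0},{"delta_pos": [-11,0,0],"twist": [0,0,0],"jaw": 0},{"delta_pos": [-11,0,-15],"twist": [0,0,0],"jaw": 0},{"delta_pos": [-11,0,-40],"twist": [0,0,0],"jaw": 0},{"delta_pos": [-11,0,-75],"twist": [0,0,0],"jaw": 0},{"delta_pos": [-11,0,-110],"twist": [0,0,0],"jaw": 0},{"delta_pos": [-11,0,-150],"twist": [0,0,0],"jaw": 0}])

```text
time_s: 13.37
eef_pos: [0.5135, -0.0173, 0.2481]
ee_rot: [0.819, 0.574, -0.0, -0.001]
wrist_force: [1.1, -0.9, -0.3]
finger_gap: -0.001
```

Call:
move_arm(motion=[{"delta_pos": [-35,0,0],"twist": [0,0,0],"jaw": 0},{"delta_pos": [-70,0,0],"twist": [0,0,0],"jaw": 0},{"delta_pos": [-105,0,0],"twist": [0,0,0],"jaw": 0},{"delta_pos": [-140,0,0],"twist": [0,0,0],"jaw": 0},{"delta_pos": [-140,0,0],"twist": [0,0,0],"jaw": 0}])

```text
time_s: 13.78
eef_pos: [0.4634, -0.1563, 0.2465]
ee_rot: [0.822, 0.57, -0.002, 0.0]
wrist_force: [-0.4, 0.3, -0.7]
finger_gap: -0.0
```

```bash
python3 - <<'E'
from h import *
s=state();print(s["wrist_force"],tochassis(s["eef_pos"]),s["eef_pos"])
for n in("top","scene"):
  p,d=read_camera(n)
  for k,z in(("tongue_tip",.034),("slot_end",.038),("cam_axis",.038),("carriage_nose",.034),("stop_face",.034)): print(n,k,[(round(r["conf"],2),tochassis(ray(n,r["xy"],z))) for r in mark_of(n,k)[:1]])
  if n=="top":
    P=cloud(n,d); v=P[...,:2]-ORG; X=v@EX*1e3; Y=v@EY*1e3; m=(P[...,2]>.069)&(P[...,2]<.085)&(abs(X-14)<20)&(abs(Y)<60)
    print("panel top x,y,z",np.median(X[m]),np.median(Y[m]),np.median(P[m][:,2]))
    cv2.imwrite("pics/t4.png",cv2.resize(p[100:320,120:420,::-1],None,fx=2.6,fy=2.6))
E
```

```text
[-0.38586443  0.32009151 -0.68596775] [ -35.8 -257.2] [ 0.46344902 -0.15633482  0.24646002]
top tongue_tip [(0.8, array([  4.7, -20.9]))]
top slot_end [(0.57, array([ -26.6, -114.4]))]
top cam_axis [(0.74, array([   2.5, -116.3]))]
top carriage_nose [(0.79, array([111.6,   4.6]))]
top stop_face [(0.67, array([112.6,  -1.3]))]
panel top x,y,z 13.991086567672873 -0.20106780831522086 0.07657396586989493
scene tongue_tip [(0.96, array([  3.2, -16.6]))]
scene slot_end [(0.87, array([ -38. , -117.8]))]
scene cam_axis [(0.73, array([   8.8, -111. ]))]
scene carriage_nose [(0.82, array([113.8,   7.6]))]
scene stop_face [(0.95, array([104.6,  -4.4]))]
```

View pics/t4.png

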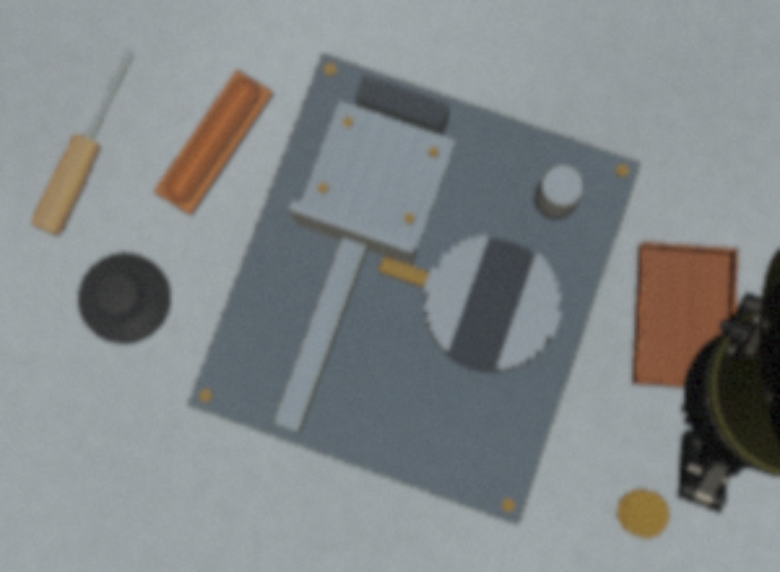

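The carriage is home, with its panel top at x = 14.0 mm as expected. The tongue lies behind the panel (400,270), the slot is parallel to the rail, and the bystanders stand where they were.

```bash
python3 -c "from rig import *; print(finish_job())"
```

```text
the job is handed in; nothing more can be done
None
```

I pushed the carriage home with the shut fingertips against the rear of its panel, then turned the cam clockwise by the slot wall until it reached its stop. I then backed the arm off and handed the job in at about 14 s; no verdict was reported.

- **Carriage:** at the stop the push rose to about 20 N with only 0.4 mm more travel. In the last top view the panel's top is at chassis x = 14.0 mm, exactly where it should be when home.
- **Cam:** the last push rose to about 18 N with 0.4 mm more travel. The slot now lies parallel to the rail, and the tongue points to +y behind the panel.
- **Other things:** the last picture shows the bystanders where they stood, though I compared this only by eye. The wrist force reads about zero.
- **Disagreements:** the networks' point marks scattered by up to about 10 mm. The scene camera put the carriage nose at x = 113.8 mm and the stop face at 104.6 mm, which cannot both be right, and one low-confidence tongue mark was far off. I went by the depth and force readings instead.

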